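Put a wood slice under the thickness gauge

ROBOT

A 6-joint arm with a two-finger parallel gripper is mounted at the origin on the work surface. World frame = base frame: x ahead of the robot, y to its left, z up, the work surface at z = 0. Lengths are in m, angles in rad, forces in N, time in s.
With the tool pointing down it reaches from about 0.325 to 0.9 m from the base axis. Payload 6.1 kg.
Tool frame: the origin (TCP) lies midway between the tips of the shut fingers; the grasp point (between the pads) lies 19 mm behind it; z points along the fingers, y is the line along which they close (so a half turn about z gives the same grasp; the last joint's range is limited). The gripper opens to 85 mm and grips with 20 to 120 N. Pads are 22 mm wide; open, the fingers measure 114 mm over their backs; the gripper's body (76 mm by 85 mm) begins 54 mm behind the grasp point. The pads swing forward as they close: fully open they stand 13 mm farther back than shut.
Start: joints at [1.114, 0.22, 1.526, -0, 1.395, -0.126], TCP at [0.203, 0.591, 0.231] pointing down, gripper open.
Joint ranges: [-2.98, 2.98], [-0.91, 2.08], [0.09, 2.57], [-1.24, 4.39], [0.2, 2.65], [-2.68, 2.68]. Speed limits (rad/s): [2.57, 2.57, 3.01, 3.14, 3.14, 3.14].

INTERFACE

Orientations are given as [roll, pitch, yaw] about the fixed x, y, z axes, in that order (R = Rz(yaw) Ry(pitch) Rx(roll)).
In Python, from plant import movep, move_l, set_joints, gripper_to, hold, inverse_kinematics, observe, get_image, get_calibration, Unreachable, job_done gives the robot as it stands. Calls block until the motion is done:
- movep(position, orientation): joint-space move of the TCP to a pose.
- move_l(position, feed=0.15, rotation=None, max_force=None): straight line of the TCP; rotation=None keeps the orientation; feed is the mean speed in m/s. With max_force (N) it stops when the force on the tool has changed by that much, and returns True; else False.
- set_joints(angles): joint-space move.
- gripper_to(opening, f_grip=None): finger opening in m; f_grip is the grip in N (None keeps the last); returns when the fingers have stopped.
- hold(seconds).
- inverse_kinematics(position, orientation): joint angles nearest the present ones, or None.
- observe(): the state.
- get_image(name): name is "scene" or "side" or "wrist"; returns (picture, depth): 480x640x3 uint8, red, green, blue; 480x640 float32, m along the optical axis (not along the pixel's ray), 0 where there is no reading.
- get_calibration(name): a dict with "intrinsics" (3x3 intrinsics, pixels), "world_from_camera" (4x4, takes a point from camera to world coordinates). Camera axes: x right, y down, z forward; pixel columns grow to the right and rows downward; lengths in m; the calibration is good to about 2 mm. A picture is of the moment at which its call begins: read the wrist's pose just before it. get_calibration takes no time and is no camera call; for the wrist camera it gives the pose at the moment of the call.
A pose or a line that the arm cannot do raises Unreachable and nothing moves.
- job_done(): hands the job in; it is judged then, once.
The state is a dict: "time_s": time; "q": joint angles; "joint_velocities": joint speeds; "joint_torque": joint torques, N m; "eef_pos": TCP position; "tcp_rot": TCP orientation; "ft_force": force on the tool from outside, world axes, zero at the start; "torque": the same for the moment, N m; "opening": finger opening in m; "grasp_force": force on a finger pad.
Only numpy, scipy, OpenCV 4.12 (cv2) and the standard library are available. Lean on these libraries where they do the work, as an engineer would, in place of code of your own. Each camera call takes 0.05 s, during which the arm holds its last target. There are 200 camera calls.

TASK

Get the large wood slice on the bench gauge ready for a thickness reading: throw the gauge's lift lever fully up and back so that its foot rises, push the slice along the plate until it is fully home against both stop pins, then bring the lever forward and down again until it stops, so that the foot rests on the slice. Let go of everything, and leave the small slice, the offcut and the glue bottle where they are.

Things in the scene. Friction and masses are not known exactly. Their poses are not given: they have to be found in the camera images.
- gauge: Bench thickness gauge, fixed: grey C-frame on a dark steel base plate, a round dial on the front of its head. Origin on the bench, straight below the foot's axis; +x runs from the plate's open front (robot side) to the column, +y to the left (lever side), z up. Plate 310 x 190 mm, x -185 to +125, top at height 12. Column 46 x 56 mm, x +73 to +119, 150 mm high.
- head_front (a point): Centre of the top front edge of the gauge's head, at gauge x -16, height 149 mm. Head and arm are one bar 36 mm wide from here back to the column, underside at height 104 (a bush round the spindle goes down to 88); the dial stands 6 mm further forward.
- pin_left (a point): Top centre of the left stop pin, 12 mm across, 14 mm above the plate, at gauge x +50.2, y +50.2 mm.
- pin_right (a point): Top centre of the right stop pin, the same, at gauge x +50.2, y -50.2 mm.
- home (a point): Point on the plate's top surface on the foot's axis (gauge x 0, y 0, height 12 mm; axes as the gauge's): where the centre of the large slice's underside lies when it touches both stop pins.
- slice: Large wood slice with dark bark edge: flat disc 130 mm across, 16 mm thick, about 110 g, lying loose on the front part of the gauge's plate. Origin: centre of its underside, z up.
- lever (a joint): Lift lever's angle, rad. 0 = forward and down (leaning 42 degrees from the vertical to the plate's open front): foot down. 1.3 = stop, up and back (leaning about 32 degrees from the vertical towards the column): foot up, clear of the slice. With the slice under the foot, the lever comes to rest at about 0.28. It stays where it is left by friction (under 2 N at the knob).
- lever_pivot (a point): Lever's pivot, gauge x +8, y +30, height 133 mm; axes as the gauge's, the lever turns about y (from -x over the top to +x).
- lever_tip (a point): Centre of the black ball knob, 20 mm across, at the lever's end, 80 mm from the pivot; the lever's rod is 7 mm thick. Moves with the lever.
- foot_pad (a point): Centre of the underside of the gauge's steel foot, a disc 24 mm across on a 10 mm spindle under the head. Geared to the lever: 9.5 mm above the plate at lever 0, 39.5 mm at 1.3 rad (23.1 mm per rad). The slice under it, 16 mm thick, stops foot and lever at about 0.28 rad.
- foot: The gauge's foot with its spindle (see foot_pad). Origin on the foot's axis, at bench level when the lever reads 0.
- small_slice: Bystander: small wood slice, 80 mm across, 20 mm thick, lying on the bench to the right of the gauge. Origin: centre of underside.
- offcut: Bystander: loose wooden offcut, 110 x 45 x 22 mm, on the bench to the left of the gauge. Origin: centre of underside, x along its length.
- glue: Bystander: white glue bottle, 56 mm across, 130 mm high, on the bench to the right of the gauge, further back. Origin: centre of underside.
Things that resemble listed ones, but are neither listed nor needed, are in the scene too. What is shaped like the slice but turquoise or yellow is not meant.

How it is judged:
On the way, in this order (a step that is already met when the one before it is completed fails the run):
1. the lever is up and back (over 1.1 rad) (value of joint lever above 1.1 rad), for 0.2 s.
2. with the lever still up, the large slice is home against the pins (within 4 mm) and at rest (value of joint lever above 1.1 rad and horizontal distance between slice and home below 0.004 m and linear speed of slice below 0.01 m/s), for 0.2 s.
At the end, for the whole second after the job is handed in: The large slice lies flat and still on the plate, its centre within 4 mm of home (against both pins); the lever is down (below 0.35 rad) and the foot bears on the slice's top (over 0.3 N) (horizontal distance between slice and home below 0.004 m and value of joint lever below 0.35 rad and contact force between foot and slice above 0.3 N and angle between slice's own z axis and vertical below 0.05 rad and linear speed of slice below 0.01 m/s and z of foot_pad in the frame of slice above 0.013 m); the robot touches nothing.
It fails at once if a bystander (small slice, offcut, glue bottle) is moved over 20 mm (distance of any of small_slice, offcut, glue from where it was at the start of the episode above 0.02 m).
It also fails if it takes over 56 s, if anything falls off the work surface, if the arm or the gripper's body presses on something with over 40 N, if the wrist force passes 120 N, or if a joint passes its speed limit or range.

## Working session

There is one attempt and no reset: what is moved stays moved. The work goes in short steps, each a Python script; the robot and the scene stay as the last script left them, time stands still between calls to the robot, and variables do not carry over. Pictures are saved under pics/ and viewed, at most 10 in all, crops included, and the job is handed in when it is done.

```bash
mkdir -p pics; ls
python3 - <<'E'
from plant import *
import cv2,numpy as np
for n in("scene","side"):
    p,d=get_image(n); cv2.imwrite(f"pics/{n}0.png",p[:,:,::-1]); np.save(f"pics/{n}0.npy",d)
    c=get_calibration(n); print(n,np.round(c["intrinsics"],1).tolist(),np.round(c["world_from_camera"],3).tolist())
print(observe()["time_s"])
E
```

```text
pics
scene [[473.4, 0.0, 317.8], [0.0, 473.4, 238.3], [0.0, 0.0, 1.0]] [[0.557, 0.709, -0.432, 0.937], [0.83, -0.473, 0.295, -0.323], [0.005, -0.523, -0.852, 0.971], [0.0, 0.0, 0.0, 1.0]]
side [[540.2, 0.0, 317.6], [0.0, 540.2, 234.9], [0.0, 0.0, 1.0]] [[0.991, -0.106, 0.084, 0.423], [-0.134, -0.7, 0.701, -0.823], [-0.016, -0.706, -0.708, 0.896], [0.0, 0.0, 0.0, 1.0]]
0.1
```

View pics/scene0.png

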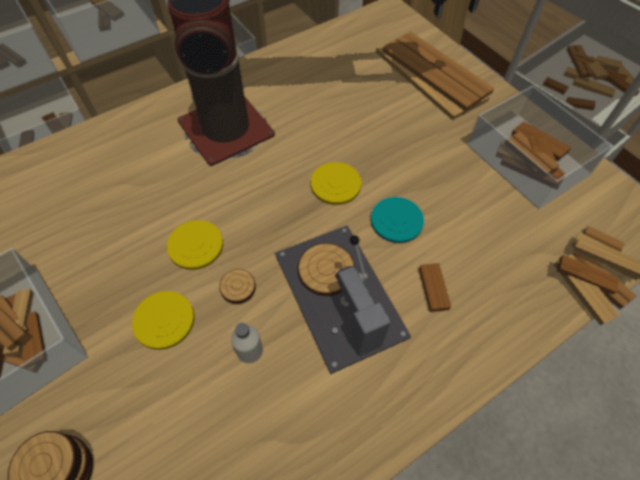

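View pics/side0.png

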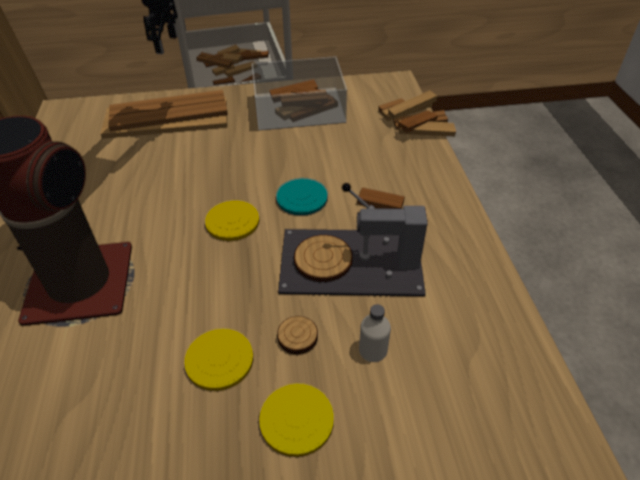

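The wood-coloured discs that could be taken for the large slice, by scene pixel:
- slice on the gauge plate (326,268)
- small slice on the bench (237,285)
- stack at the lower left (45,460)
- yellow discs (195,244), (163,320), (336,183)
- turquoise disc (397,219)

The one on the plate at (326,268), side view (323,257), fits the description. The lever knob is at scene (354,240), side (346,187).

```bash
cat > h.py <<'E'
import cv2,numpy as np
from plant import *
def rays(n,c=None):
    c=c or get_calibration(n); K=np.array(c["intrinsics"]);T=np.array(c["world_from_camera"]); return K,T
def cloud(d,K,T):
    v,u=np.mgrid[:480,:640]; P=np.stack([(u-K[0,2])/K[0,0]*d,(v-K[1,2])/K[1,1]*d,d],-1)
    return P@T[:3,:3].T+T[:3,3]
def onplane(uv,K,T,z):
    uv=np.atleast_2d(uv).astype(float); r=np.c_[(uv-K[:2,2])/[K[0,0],K[1,1]],np.ones(len(uv))]@T[:3,:3].T
    o=T[:3,3]; return o+r*((z-o[2])/r[:,2])[:,None]
def tri(a,b):  # [(uv,K,T),...]
    A=np.zeros((3,3));B=np.zeros(3)
    for uv,K,T in(a,b):
        o=T[:3,3]; r=onplane(uv,K,T,0)[0]-o; r/=np.linalg.norm(r); M=np.eye(3)-np.outer(r,r);A+=M;B+=M@o
    return np.linalg.solve(A,B)
def big(m,near=None):
    n,l,s,c=cv2.connectedComponentsWithStats(m.astype(np.uint8)); 
    i=(1+np.argmax(s[1:,4])) if near is None else l[near[1],near[0]]
    return l==i
E
python3 - <<'E'
from h import *
kn=[]
for n,sl,box,kp in(("scene",(315,262),(260,215,425,385),(354,240)),("side",(312,268),(265,215,440,305),(346,187))):
    p=cv2.imread(f"pics/{n}0.png"); K,T=rays(n)
    h=cv2.cvtColor(p,cv2.COLOR_BGR2HSV); H,S,V=cv2.split(h)
    b=np.zeros((480,640),bool); b[box[1]:box[3],box[0]:box[2]]=1
    W=cloud(np.load(f"pics/{n}0.npy"),K,T)
    m=(S<70)&(V<110)&b&(W[...,2]<.03)
    m=big(m); v,u=np.nonzero(m); q=onplane(np.c_[u,v],K,T,.012)[:,:2]
    r=cv2.minAreaRect((q*1000).astype(np.float32)); print(n,"plate",r,cv2.boxPoints(r).round(0).tolist())
    m=(S>70)&b&(W[...,2]>.02)&(W[...,2]<.036); m=big(m)
    v,u=np.nonzero(m); q=onplane(np.c_[u,v],K,T,.028)[:,:2]
    print("slice",cv2.minEnclosingCircle((q*1000).astype(np.float32)),len(u), np.median(W[m][:,2]))
    m=np.zeros_like(b);x,y=kp;m[y-9:y+10,x-9:x+10]=1; m&=(V<50); m=big(m);v,u=np.nonzero(m);kp=(u.mean(),v.mean());print(kp,len(u))
    kn.append((kp,K,T))
    x,y=(340,300) if n=="scene" else (350,240)
    cv2.imwrite(f"pics/{n}c.png",cv2.resize(p[y-80:y+80,x-100:x+100],None,fx=4,fy=4)[:600] if n=="scene" else p)
print("knob",tri(*kn))
E
```

```text
scene plate ((594.4496459960938, -30.466537475585938), (187.74349975585938, 308.31103515625), 80.34876251220703) [[427.0, -97.0], [731.0, -149.0], [762.0, 36.0], [458.0, 88.0]]
slice ((533.279541015625, -26.237688064575195), 66.24691772460938) 1998 0.02839182743582891
(np.float64(353.37704918032784), np.float64(239.95081967213116)) 61
side plate ((588.4579467773438, -35.85777282714844), (190.6552734375, 305.6388244628906), 80.3912353515625) [[422.0, -104.0], [723.0, -155.0], [755.0, 33.0], [454.0, 84.0]]
slice ((527.75244140625, -28.796329498291016), 68.34293365478516) 2119 0.027658069235077076
(np.float64(346.0652173913044), np.float64(187.06521739130434)) 46
knob [0.58178789 0.00285375 0.19020806]
```

View pics/scenec.png

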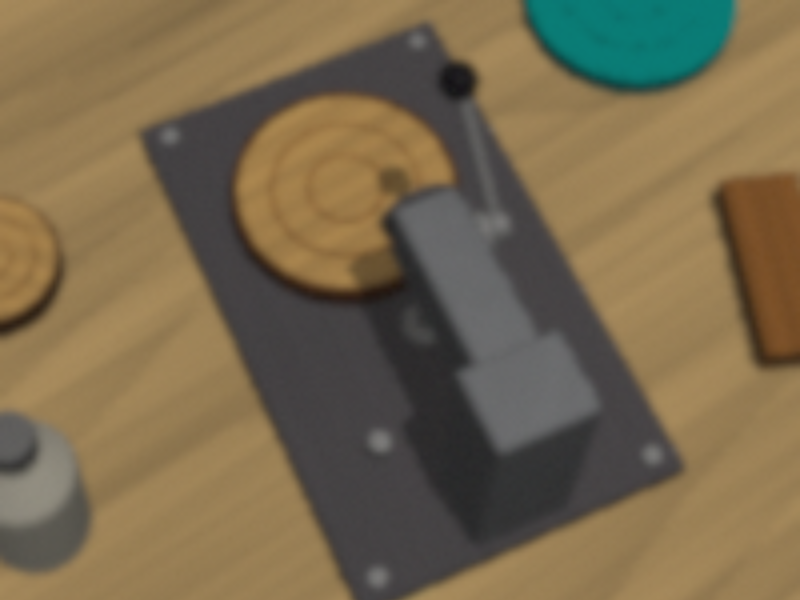

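The crop confirms it: a wood slice with a dark bark rim, lying on the plate's front half at crop (345,195). The knob is at (457,80) and one pin is at (380,440). I'll refine with a wrist view.

Run:
```python
from h import *
yaw=np.radians(-9.65)
movep([.50,-.02,.40],[np.pi,0,yaw]); hold(.3)
c=get_calibration("wrist"); p,d=get_image("wrist"); o=observe()
np.savez("pics/w1.npz",p=p,d=d,K=c["intrinsics"],T=c["world_from_camera"]); cv2.imwrite("pics/w1.png",p[:,:,::-1])
print(o["time_s"],o["eef_pos"],o["q"],np.round(c["world_from_camera"],3).tolist())
```

```text
2.9333 [ 0.50002576 -0.01976214  0.39992078] [-1.97203236e-01 -1.35851092e-01  1.58415680e+00 -3.10777399e-05
  1.69343040e+00  1.54150655e+00] [[-0.168, -0.948, -0.271, 0.569], [-0.986, 0.162, 0.046, -0.032], [0.0, 0.275, -0.961, 0.544], [0.0, 0.0, 0.0, 1.0]]
```

View pics/w1.png

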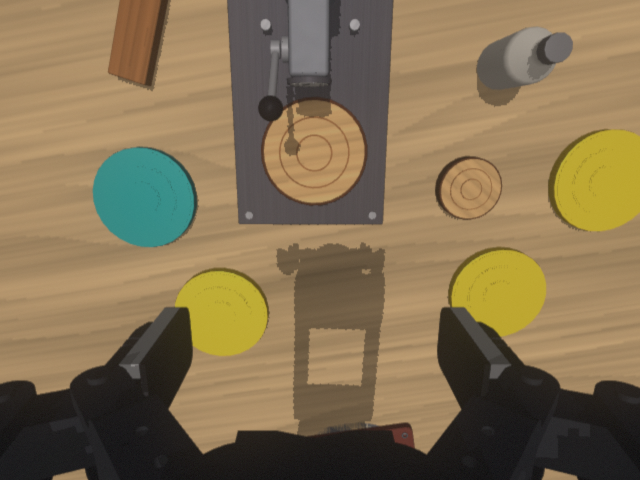

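The wrist view shows both pins at (265,25) and (355,25), the slice at (314,152), the knob at (270,108) and the plate's front corners at (239,224) and (384,222). The wrist camera sits on the tool's +x side, so I'll turn the tool half round to keep it clear of the head. Next I'll compute the gauge pose from the pins and the plate edges.

Run:
```python
from h import *
w=np.load("pics/w1.npz"); p=w["p"][:,:,::-1].copy();K,T=w["K"],w["T"]
H,S,V=cv2.split(cv2.cvtColor(p,cv2.COLOR_BGR2HSV))
P=[]
for x,y in((265,25),(355,25)):
    g=np.zeros((480,640),bool);g[y-12:y+13,x-12:x+13]=1; g&=(V>115)&(S<60); g=big(g); v,u=np.nonzero(g); P.append((u.mean(),v.mean()));print(P[-1],len(u))
L,R=onplane(P,K,T,.026)[:,:2]; y=L-R; print("pin dist",np.linalg.norm(y)); y/=np.linalg.norm(y); x=np.array([y[1],-y[0]])
print("pins: yaw",np.degrees(np.arctan2(x[1],x[0])),"org",(L+R)/2-x*.0502)
m=(S<75)&(V<110);m[228:]=0;m[:,:225]=0;m[:,400:]=0
m=big(m);v,u=np.nonzero(m); q=onplane(np.c_[u,v],K,T,.012)[:,:2]
# plate front edge: lowest mask row per column ; sides
cols=range(250,375);f=np.array([(c,np.nonzero(m[:,c])[0].max()+.5) for c in cols])
rows=range(130,215);l=np.array([(np.nonzero(m[r])[0].min()-.5,r) for r in rows]);rr=np.array([(np.nonzero(m[r])[0].max()+.5,r) for r in rows])
for n,e in(("front",f),("left",l),("right",rr)):
    e=onplane(e,K,T,.012)[:,:2]; a=cv2.fitLine((e*1000).astype(np.float32),cv2.DIST_HUBER,0,.1,.01).ravel(); print(n,np.degrees(np.arctan2(a[1],a[0])),a[2:])
s=(S>75);s[:,:255]=0;s[:,372:]=0;s[:95]=0;s[210:]=0;s=big(s);v,u=np.nonzero(s)
cn=max(cv2.findContours(s.astype(np.uint8),0,1)[0],key=len)[:,0]; q=onplane(cn,K,T,.028)[:,:2]; print("slice",cv2.minEnclosingCircle((q*1000).astype(np.float32)))
b=np.zeros_like(s);b[94:122,256:284]=1;b&=V<45;v,u=np.nonzero(big(b));print("knob",u.mean(),v.mean(),len(u),onplane([(u.mean(),v.mean())],K,T,.192))
```

```text
(np.float64(265.02272727272725), np.float64(23.943181818181817)) 88
(np.float64(354.2386363636364), np.float64(24.09090909090909)) 88
pin dist 0.10054691858549808
pins: yaw -9.779932674928965 org [ 0.62356717 -0.03582381]
front 80.294304 [441.33603   -6.998639]
left -9.623919 [523.4813   77.16216]
right -9.93785 [ 494.7179   -109.759705]
slice ((532.1658325195312, -24.830169677734375), 64.82946014404297)
knob 275.46153846153845 104.37362637362638 91 [[ 0.58661635 -0.00318721  0.192     ]]
```

```bash
cat >> h.py <<'E'
YAW=np.radians(-9.75); ORG=np.array([.6235,-.0358])
def G(x,y,z):
    c,s=np.cos(YAW),np.sin(YAW); return [ORG[0]+c*x-s*y,ORG[1]+s*x+c*y,z]
def inG(p):
    c,s=np.cos(YAW),np.sin(YAW); d=np.array(p[:2])-ORG; return np.r_[c*d[0]+s*d[1],-s*d[0]+c*d[1],p[2]]*1000
DOWN=[np.pi,0,YAW+np.pi]
def st(t=""):
    o=observe(); print(t,round(o["time_s"],2),inG(o["eef_pos"]).round(1),"F",np.round(o["ft_force"],1))
def shot(n,f):
    c=get_calibration(n); p,d=get_image(n); np.savez(f"pics/{f}.npz",p=p,d=d,K=c["intrinsics"],T=c["world_from_camera"]); cv2.imwrite(f"pics/{f}.png",p[:,:,::-1])
E
python3 - <<'E'
from h import *
gripper_to(0,30)
movep(G(-.09,.032,.26),DOWN); st("above")
print(move_l(G(-.09,.032,.182),.12,max_force=8)); st("low")
print(move_l(G(.042,.032,.182),.08,max_force=8)); st("pushed"); hold(.2)
move_l(G(-.03,.032,.19),.15); move_l(G(-.09,.032,.26),.2)
shot("side","s2"); shot("scene","c2"); st()
a=cv2.imread("pics/s2.png")[150:320,250:470]; cv2.imwrite("pics/s2c.png",cv2.resize(a,None,fx=3.4,fy=3.4))
E
```

```text
above 6.29 [-89.9  32.  260.1] F [-0.4  0.1  0.5]
False
low 7.09 [-89.5  32.  182.7] F [ 0.7 -0.   0.3]
True
pushed 7.72 [-64.   31.9 181.7] F [ 0.1 -0.2  0.9]
 9.03 [-90.4  31.9 258.3] F [-0.1 -0.1 -0.2]
```

View pics/s2c.png

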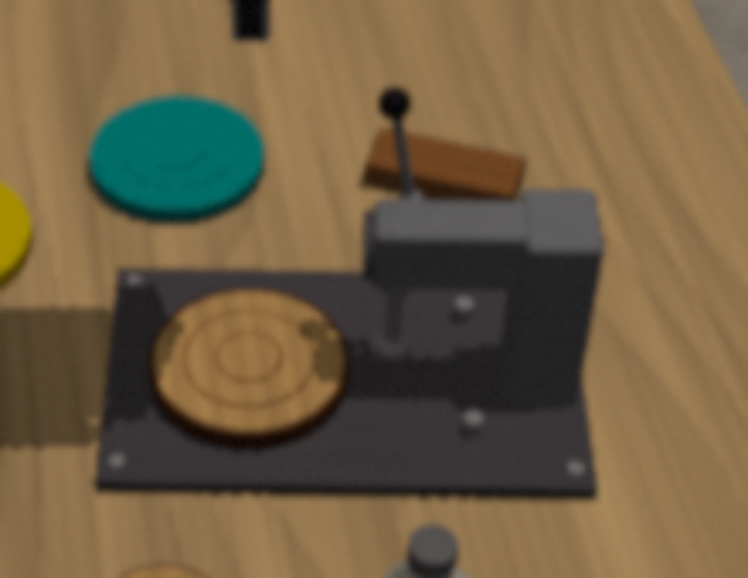

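The side crop shows the knob at (394,103), with the lever nearly upright. The stop triggered on the impact, so I'll push on with a gentler approach and a higher threshold.

Run:
```python
from h import *
move_l(G(-.075,.032,.182),.15)
for i in range(4):
    r=move_l(G(.044,.032,.182),.07,max_force=15); st(f"push {r}")
    if inG(observe()["eef_pos"])[0]>25: break
hold(.2); st()
move_l(G(-.03,.032,.19),.18); move_l(G(-.13,.032,.26),.25)
shot("side","s3"); st()
a=cv2.imread("pics/s3.png")[150:320,250:470]; cv2.imwrite("pics/s3c.png",cv2.resize(a,None,fx=3.4,fy=3.4))
```

```text
push True 11.04 [ 25.9  32.1 180.5] F [-6.8  0.6  7.7]
 11.24 [ 25.8  32.1 180.5] F [-5.9  1.   7. ]
 12.4 [-129.2   31.8  259.1] F [0.2 0.1 0.3]
```

View pics/s3c.png

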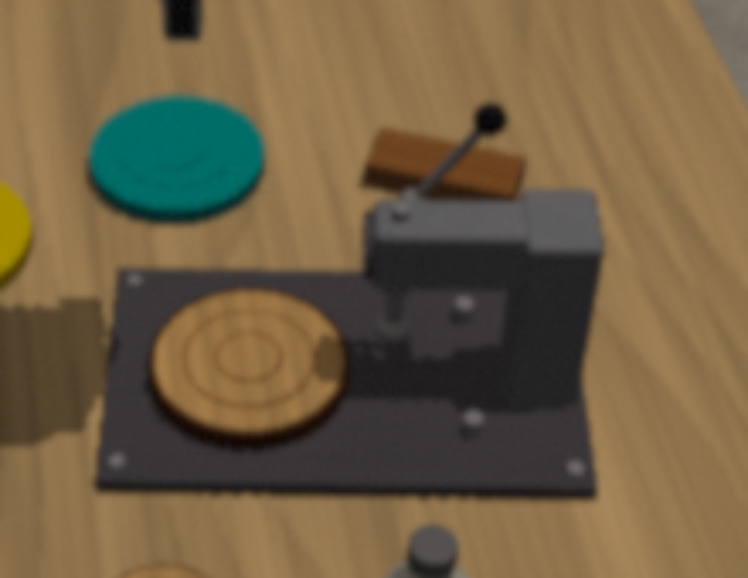

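The knob is now at (490,118), so the lever is back at its stop, and the foot is raised. Next I'll push the slice with the half-open fingers as a cradle.

Run:
```python
from h import *
R=[np.pi,np.radians(12),YAW+np.pi]
gripper_to(.06,30); print(observe()["opening"])
movep(G(-.172,-.0047,.09),R); st("front")
r=move_l(G(-.172,-.0047,.0),.04,max_force=5); st(f"down {r}")
z=observe()["eef_pos"][2]+.003
move_l(G(-.172,-.0047,z),.05); st("up")
r=move_l(G(-.085,-.0005,z),.06,max_force=10); st(f"p1 {r}")
r=move_l(G(-.055,0,z),.03,max_force=10); st(f"p2 {r}"); hold(.4); st()
shot("side","s4");shot("scene","c4")
a=cv2.imread("pics/s4.png")[150:320,250:470]; cv2.imwrite("pics/s4c.png",cv2.resize(a,None,fx=3.4,fy=3.4))
```

```text
0.05996405948205067
front 13.75 [-170.5   -4.7   91.6] F [0.3 0.1 0.1]
down True 15.56 [-172.    -4.7    8.3] F [-3.7  0.1  9.9]
up 15.81 [-171.6   -4.7   11.6] F [0.2 0.8 0.3]
p1 False 17.41 [-85.2  -0.5  11.3] F [ 0.  -0.1  0.1]
p2 True 18.09 [-66.8   0.1  10.3] F [-1.9  0.4  2.3]
 18.49 [-67.4   0.    9.9] F [0.1 0.1 0.1]
```

View pics/s4c.png

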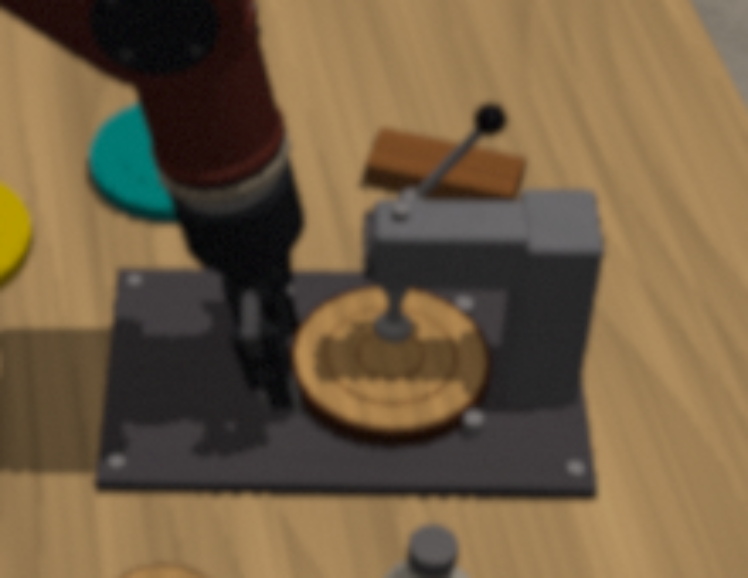

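The slice looks home against the pins, with its right rim touching them at crop (473,418) and (465,300). I'll press once more to seat it, back off, and measure it relative to the pins.

Run:
```python
from h import *
z=.0113
move_l(G(-.072,0,z),.05)
r=move_l(G(-.058,0,z),.02,max_force=12); st(f"p3 {r}"); hold(.3); st()
move_l(G(-.12,0,z+.002),.1); move_l(G(-.15,0,.12),.2); movep(G(-.13,0,.36),[np.pi,0,YAW+np.pi]); hold(.2)
shot("wrist","w5"); shot("side","s5"); shot("scene","c5"); st()
for f,n in(("s5","side"),("c5","scene")):
    w=np.load(f"pics/{f}.npz");K,T=w["K"],w["T"];p=w["p"][:,:,::-1].copy()
    H,S,V=cv2.split(cv2.cvtColor(p,cv2.COLOR_BGR2HSV)); W=cloud(w["d"],K,T)
    dx=W[...,:2]-ORG; near=(np.linalg.norm(dx,axis=-1)<.09)
    m=big((S>70)&near&(W[...,2]>.018)&(W[...,2]<.04)); v,u=np.nonzero(m)
    q=onplane(np.c_[u,v],K,T,.028); (cx,cy),r=cv2.minEnclosingCircle((q[:,:2]*1000).astype(np.float32)); print(n,inG([cx/1000,cy/1000,0])[:2],r)
```

```text
p3 True 19.32 [-66.5   0.4  10. ] F [-1.3  1.2  0.8]
 19.62 [-66.8   0.3   9.7] F [-0.3  0.3  0.6]
 22.32 [-130.3    0.   359.2] F [ 0.7 -0.1  0.1]
side [-4.87620821 -5.53089955] 68.45133209228516
scene [ -0.97707762 -12.64921197] 64.38224792480469
```

View pics/w5.png

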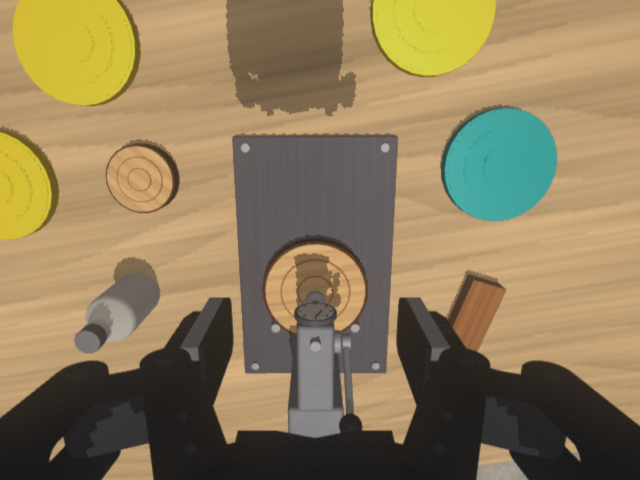

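The wrist view shows the slice at (315,290), under the foot and touching both pins at (276,328) and (355,328). The lever is back, with its knob at (350,425). I'll fit the rim against the pins in this same image.

Run:
```python
from h import *
w=np.load("pics/w5.npz");K,T=w["K"],w["T"];p=w["p"][:,:,::-1].copy()
H,S,V=cv2.split(cv2.cvtColor(p,cv2.COLOR_BGR2HSV))
P=[]
for x,y in((276,328),(355,328)):
    g=np.zeros((480,640),bool);g[y-8:y+9,x-8:x+9]=1; g&=(V>115)&(S<60); g=big(g); v,u=np.nonzero(g); P.append((u.mean(),v.mean()));print(P[-1],len(u))
q=onplane(P,K,T,.026); print("pins",[inG(a).round(1) for a in q])
s=(S>75);s[:,:255]=0;s[:,375:]=0;s[:236]=0;s[345:]=0;s=big(s)
cn=max(cv2.findContours(s.astype(np.uint8),0,1)[0],key=len)[:,0]; q=onplane(cn,K,T,.028)[:,:2]
(cx,cy),r=cv2.minEnclosingCircle((q*1000).astype(np.float32)); print("slice",inG([cx/1000,cy/1000,0])[:2],r)
```

```text
(np.float64(275.12307692307695), np.float64(328.12307692307695)) 65
(np.float64(354.8787878787879), np.float64(327.969696969697)) 66
pins [array([ 50.6, -50.7,  26. ]), array([50.5, 50.1, 26. ])]
slice [-2.00889385 -0.2381178 ] 65.88619995117188
```

The slice is home within about 1–2 mm, touching both pins. Next I'll bring the lever forward.

Run:
```python
from h import *
gripper_to(0,30)
movep(G(.04,.032,.30),DOWN); movep(G(.10,.032,.27),DOWN)
move_l(G(.10,.032,.188),.12,max_force=15); st("behind")
move_l(G(.078,.032,.188),.08,max_force=15); st()
for i in range(6):
    r=move_l(G(-.03,.032,.188),.05,max_force=15); st(f"push {r}")
    if inG(observe()["eef_pos"])[0]<3: break
hold(.3); st()
move_l(G(.03,.032,.195),.1); move_l(G(.06,.032,.28),.2); movep(G(-.13,.0,.36),DOWN); hold(.2)
shot("side","s6"); shot("wrist","w6"); st()
a=cv2.imread("pics/s6.png")[150:320,250:470]; b=cv2.imread("pics/w6.png")[200:430,180:450]
a=cv2.resize(a,(400,309)); b=cv2.resize(b,(363,309)); cv2.imwrite("pics/m6.png",np.hstack([a,b]))
```

```text
behind 24.88 [100.5  32.1 189.3] F [-0.2  1.3 -0.3]
 25.31 [ 78.5  32.  189.2] F [ 0.2  0.5 -0.3]
push True 26.88 [ -7.3  32.2 188.5] F [ 5.1 -0.2 -0.8]
 27.18 [ -7.3  32.2 188.4] F [5.4 1.1 1. ]
 29.46 [-1.296e+02  1.000e-01  3.591e+02] F [ 0.4 -0.  -0. ]
```

View pics/m6.png

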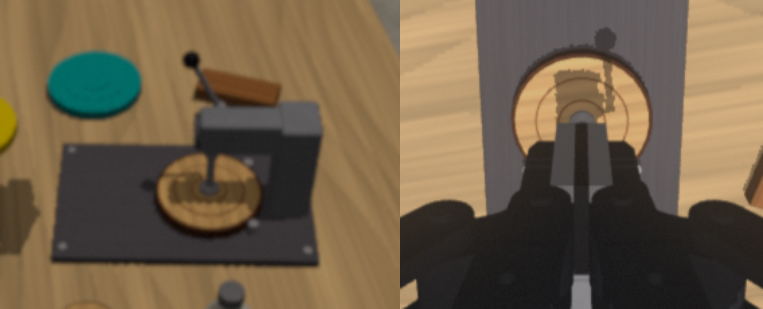

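The lever is forward, with its knob at (191,60) in the left half. It stopped at about 0.27 rad under a steady push of about 5 N, which matches the foot bearing on the slice. The slice is still home, the bystanders haven't moved, and the arm is clear.

```bash
python3 -c "
from plant import *
print(job_done())"
```

```text
the job is handed in; nothing more can be done
None
```

I handed the job in: the slice is home against both pins (measured within about 1–2 mm), the lever is down at about 0.27 rad with the foot on the slice, the bystanders weren't touched and the arm is clear; the judge returned no verdict.

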